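Load the shoe tote and dock it behind the lip of its ramp cradle

ROBOT

A 6-joint arm with a two-finger parallel gripper is mounted at the origin on the work surface. World frame = base frame: x ahead of the robot, y to its left, z up, the work surface at z = 0. Lengths are in mm, angles in rad, forces in N, time in s.
With the tool pointing down it reaches from about 275 to 1000 mm from the base axis. Payload 8.4 kg.
Tool frame: the origin (TCP) lies at the very end of the fingers, on their centre line; the grasp point (between the pads) lies 19 mm behind it; z points along the fingers, y is the line along which they close (so a half turn about z gives the same grasp; the last joint's range is limited). The gripper opens to 85 mm and grips with 20 to 120 N. Pads are 22 mm wide; open, the fingers measure 114 mm over their backs; the gripper's body (76 mm by 85 mm) begins 54 mm behind the grasp point. The pads swing forward as they close: fully open they stand 13 mm farther back than shut.
Start: joints at [1.317, 0.353, 1.633, -0, 1.155, -0.002], TCP at [155.716, 605.294, 231.281] pointing down, gripper open.
Joint ranges: [-2.63, 2.63], [-0.92, 2.1], [0.06, 2.66], [-1.3, 4.44], [0, 2.69], [-3.02, 3.02]. Speed limits (rad/s): [2.22, 2.22, 2.79, 3.14, 3.14, 3.14].

INTERFACE

Orientations are given as [roll, pitch, yaw] about the fixed x, y, z axes, in that order (R = Rz(yaw) Ry(pitch) Rx(roll)).
In Python, from rig import sensors, grab_frame, camera_params, order gives the robot as it stands. The module is installed in compiled form; this text tells all that it offers.
- The arm moves only by the tool move_arm, never from a script. Its argument "motion" is a list of rows, each a list of 7 numbers: the turn, a rotation vector about the tool's x, y, z in shares of 4 rad (1.0 is 4 rad), then the shift along the tool's x, y, z in a scale on which 1.0 is 1 m, then the finger opening in m, from 0 to 0.0854. A call has 1 to 8 rows; each row is the pose to reach, as a shift and turn from the pose commanded when the call began, along the tool's axes at that moment; what a row does not reach only later rows make up. A row lasts 1/8 s, in which the tool goes at most 62.5 mm and 10.7 degrees, less where a joint would pass 70% of its speed; a pose out of reach is approached as far as the arm can. A call with a gripper value outside its range is refused whole. The fingers move at their own pace and stop on an object; "grip_force" is the grip in N (left out, the last holds). Time passes only in rows, so rows that repeat a pose let the fingers close. It gives the time, the measured TCP pose, the force, the opening and the grip force at its end, in the units of the state.
- sensors.sense(): the state, without advancing time (a new reading comes with each control period).
- grab_frame(name): name is "side" or "top"; returns (picture, depth): 420x560x3 uint8, red, green, blue; 420x560 float32, mm along the optical axis (not along the pixel's ray), 0 where there is no reading.
- camera_params(name): a dict with "camera_matrix" (3x3 intrinsics, pixels), "k1" (the pictures are not rectified: a ray, as slopes to the right and down, at radius r is drawn at 1 + k1 r^2 times it, then the intrinsics apply), "world_from_camera" (4x4, takes a point from camera to world coordinates). Camera axes: x right, y down, z forward; pixel columns grow to the right and rows downward; lengths in mm; the calibration is good to about 2 mm. A picture is of the moment at which its call begins. camera_params takes no time and is no camera call.
- order.sign_off(): hands the job in; it is judged then, once.
The state is a dict: "clock": time; "qpos": joint angles; "qvel": joint speeds; "joint_efforts": joint torques, N m; "eef_pos": TCP position; "tcp_rot": TCP orientation; "contact_force": force on the tool from outside, world axes, zero at the start; "wrist_torque": the same for the moment, N m; "opening": opening from 0.0 (shut) to 1.0 (fully open); "grasp_force": force on a finger pad.
Only numpy, scipy, OpenCV 4.12 (cv2) and the standard library are available. Lean on these libraries where they do the work, as an engineer would, in place of code of your own. Each camera call takes 0.05 s, during which the arm holds its last target. There are 200 camera calls.

TASK

Lay the horseshoe flat in the plywood tote, then slide the tote up the loading ramp, without picking it up, until its lower edge (the end with the red mark) drops behind the lip and the whole tote sits flat on the sloping deck, held between the lip and the sprung back bar. You have to press it against the sprung bar to clear the lip, but gently: never drive the bar right back onto its stops. Let go once the tote is home, and leave the hoof gauge, the rasp handle and the clinchers where they lie.

Things in the scene. Friction and masses are not known exactly. Their poses are not given: they have to be found in the camera images.
- stand: Tote dock: green steel frame fixed to the bench, 340 mm long, 190 mm wide, with a bare-metal ramp and a sloping deck behind it. Origin: on the bench, middle of the ramp's foot; x runs level uphill along the dock, z up. The ramp starts flush with the bench at x = 0 and rises at 18 degrees over 130 mm of slope to a yellow-edged lip 40 mm above the bench.
- cradle: Sloping part of the dock. Origin: middle of the lip at deck level; x up the slope (18 degrees above level), y across, z square off the deck. The ramp surface is at z = 9 mm from x = -130 mm to 0 and ends in a square 9 mm step down (the lip) to the deck at z = 0. A fixed back plate ends the deck at x = 220 mm. Slippery (friction about 0.2): a tote let go on the ramp slides back.
- seat (a point): Where the tote's origin belongs: on the deck, 90 mm uphill of the lip (cradle frame x = 90 mm, y = z = 0). Green side cheeks stand 177 mm apart and 30 mm above the deck from x = -75 mm to the back; below x = -75 mm they flare outwards at 0.4 rad for another 55 mm.
- back_bar (a joint): Travel of the red sprung bar in m: 0 free, growing as it is pushed uphill, 0.0047 hard on its stops. 4 N per mm. A seated tote holds it back 2.7 mm (11 N); to clear the lip it must go back 3.3 mm (13 N); beyond 4.5 mm (18 N) counts as on its stops. Pushing the loaded tote up the slope takes another 2 to 6 N, which comes on top.
- bar_face (a point): Middle of the rubber face of the red sprung back bar across the top end of the deck, 13 mm above the deck; the bar is 163 mm wide, 16 mm high. Free, this face is at cradle frame x = 177.3 mm.
- tote: Open plywood tote with steel corner straps, outside 180 (x) by 170 (y) by 60 mm high, walls and floor 9 mm thick, 0.33 to 0.65 kg empty. Origin: centre of its underside, z up. x points to the end that goes up the ramp first; the near end, at -x, has a small red mark. It stands on the bench below the ramp, somewhat askew.
- tote_near_edge (a point): Middle of the bottom edge of the tote's near end (tote frame x = -90 mm, underside): the edge that has to drop behind the lip. While fingers press hard on the near wall, their friction can hold this edge up level with the lip: stroke or press the near end down some 10 mm while keeping the push, then ease off.
- horseshoe: Flat steel pony shoe lying on the bench, 0.32 kg, 105 mm long, 108 mm wide, 8 mm thick, web 20 mm wide. Origin: on its underside, about the middle of the curve (toe end at x = +54 mm, heels at -54 mm); x points to the toe, the opening is at -x.
- shoe_toe (a point): Middle of the shoe's web at the toe: 44.5 mm from the shoe's origin along its x, half way up its thickness. The web is straight there for 22 mm and 20 mm wide along the shoe's x: a good place to grip from above.
- hoof_gauge: Bystander: flat brass hoof gauge with two arms, about 150 by 60 mm, 8 mm high; origin under its middle.
- rasp_handle: Bystander: turned ash rasp handle with a brass ferrule, about 135 mm long (x), 33 mm thick; origin under its middle.
- clincher: Bystander: iron clincher (hoof pliers) lying beyond the dock's upper end, about 240 mm long (x, jaws at +x), 15 mm high; origin under its middle. (A second one lies far off near the vise.)

How it is judged:
By the outcome, as a careful person would: the job done as asked, in the order asked, and still so for the second after the job is handed in, with the robot touching nothing.
It also fails if it takes over 72 s, if anything falls off the work surface, if the arm or the gripper's body presses on something with over 40 N, if the wrist force passes 120 N, or if a joint passes its speed limit or range.

## Working session

There is one attempt and no reset: what is moved stays moved. The work goes in short steps, Python scripts to look and compute and a tool call to move; the robot and the scene stay as the last step left them, time stands still between calls to the robot, and variables do not carry over. Pictures are saved under pics/ and viewed, at most 10 in all, crops included, and the job is handed in when it is done.

Besides the shell and the picture viewer there is one more tool, called after "Request:" by a JSON object that holds its "fn" and its "kwargs". move_arm: Moves the arm, as the interface text tells. Its arguments: {"type":"object","properties":{"motion":{"type":"array","items":{"type":"array","items":{"type":"number"}}},"grip_force":{"type":"number"}},"required":["motion"]}

```bash
mkdir -p pics
cat > h.py <<'E'
import numpy as np, cv2
from rig import sensors, grab_frame, camera_params, order
def grab(n,f):
    p,d=grab_frame(n); cv2.imwrite(f'pics/{f}.png',p[:,:,::-1]); np.save(f'pics/{f}.npy',d); return p,d
def px2w(n,d,u,v,z=None):
    c=camera_params(n);K=np.array(c['camera_matrix']);T=np.array(c['world_from_camera']);k=c['k1']
    q=np.array([(u-K[0,2])/K[0,0],(v-K[1,2])/K[1,1]]);s=q.copy()
    for _ in range(20): s=q/(1+k*(s@s))
    r=np.array([s[0],s[1],1])
    if z is not None:
        w=T[:3,:3]@r; return T[:3,3]+w*(z-T[2,3])/w[2]
    w=d[max(0,v-1):v+2,max(0,u-1):u+2]; w=w[w>0]
    return T[:3,:3]@(r*np.median(w))+T[:3,3]
def w2px(n,P):
    c=camera_params(n);K=np.array(c['camera_matrix']);T=np.linalg.inv(np.array(c['world_from_camera']))
    p=T[:3,:3]@np.array(P)+T[:3,3];s=p[:2]/p[2];s=s*(1+c['k1']*(s@s));return K[:2,:2]@s+K[:2,2]
E
python3 - <<'E'
from h import *
for n in('top','side'):
    grab(n,n+'0'); c=camera_params(n); print(n,c)
print(sensors.sense())
E
```

```text
top {'camera_matrix': array([[453.05963652,   0.        , 276.58728827],
       [  0.        , 453.05963652, 211.89688259],
       [  0.        ,   0.        ,   1.        ]]), 'k1': 0.014929935708656606, 'world_from_camera': array([[ 4.60436749e-03, -9.73962748e-01,  2.26661344e-01,
         2.49669060e+02],
       [-9.99989400e-01, -4.48720843e-03,  1.03213380e-03,
         2.98567421e+01],
       [ 1.18168154e-05, -2.26663693e-01, -9.73973085e-01,
         1.40701133e+03],
       [ 0.00000000e+00,  0.00000000e+00,  0.00000000e+00,
         1.00000000e+00]])}
side {'camera_matrix': array([[517.31608629,   0.        , 283.41835699],
       [  0.        , 517.31608629, 208.32815951],
       [  0.        ,   0.        ,   1.        ]]), 'k1': -0.20205219064874724, 'world_from_camera': array([[ 9.26996586e-01, -2.03623937e-01,  3.14983525e-01,
         7.19743893e+01],
       [-3.75069534e-01, -5.02330578e-01,  7.79093599e-01,
        -1.16613577e+03],
       [-4.16249506e-04, -8.40357830e-01, -5.42031866e-01,
         9.20471320e+02],
       [ 0.00000000e+00,  0.00000000e+00,  0.00000000e+00,
         1.00000000e+00]])}
{'clock': 0.1, 'qpos': array([ 1.31656847e+00,  3.53605380e-01,  1.63405463e+00, -1.04700648e-05,
        1.15521436e+00, -2.43910859e-03]), 'qvel': array([ 0.00024291, -0.00154098, -0.00170572,  0.00103731,  0.00087811,
       -0.00190402]), 'joint_efforts': array([-2.83870777e-04, -6.06355047e+01, -3.42817426e+01,  9.71629902e-05,
        4.04867227e-03, -1.66079229e-05]), 'eef_pos': array([155.6288958 , 604.86865623, 230.62241094]), 'tcp_rot': array([-3.14031092e+00,  6.44717516e-06,  2.88980814e+00]), 'contact_force': array([-0.26330927,  0.20342733, -0.08968012]), 'wrist_torque': array([ 0.03933624,  0.01039379, -0.02497216]), 'grasp_force': 0.0, 'opening': 1.002022576013174}
```

View pics/top0.png

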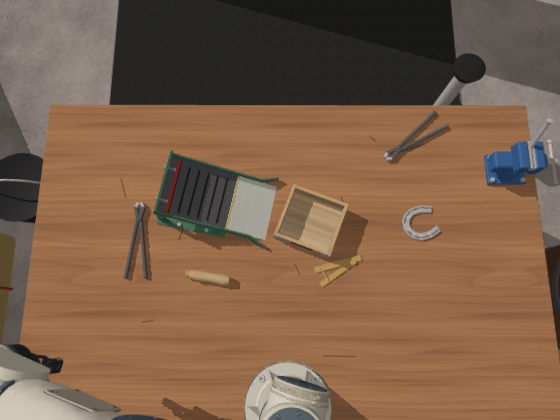

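View pics/side0.png

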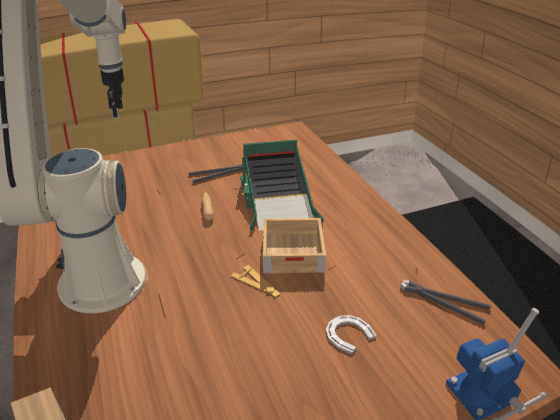

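Top view: dock runs from the ramp foot at about (270,210) to the back at (170,185), i.e. along world +y. The tote is at (311,222) with the red mark on its right (−y) end, and the shoe is at (420,223) with its opening to the right. I'll enlarge both.

Run:
```python
import cv2
a=cv2.imread('pics/top0.png')
cv2.imwrite('pics/c1.png',cv2.resize(a[145:265,150:350],None,fx=4,fy=4,interpolation=cv2.INTER_CUBIC))
b=cv2.imread('pics/side0.png')
t=cv2.resize(a[195:250,390:450],None,fx=6,fy=6,interpolation=cv2.INTER_CUBIC)
s=cv2.resize(b[305:360,315:385],None,fx=6,fy=6,interpolation=cv2.INTER_CUBIC)
cv2.imwrite('pics/c2.png',cv2.hconcat([t,s]))
```

```text
(no output)
```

View pics/c1.png

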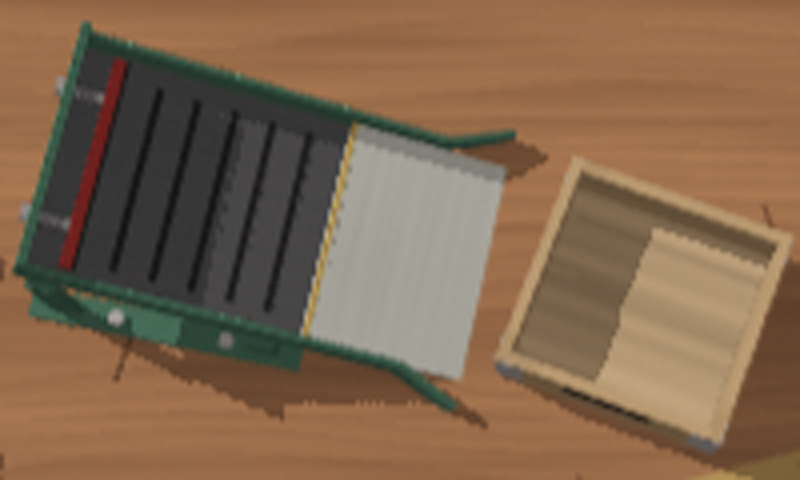

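View pics/c2.png

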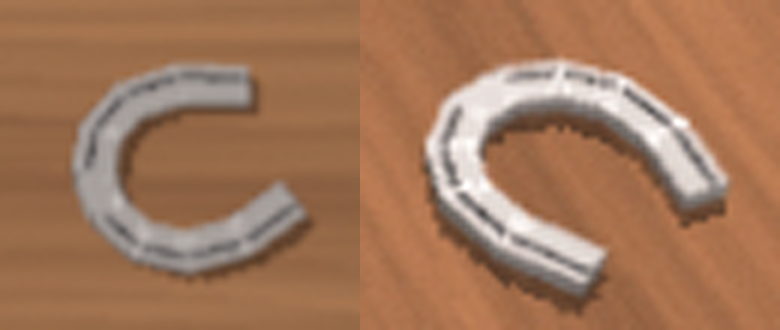

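Crop 1 shows the tote rim corners at (576,156), (793,235), (722,442), (497,360), the ramp foot at (505,178)–(462,380) and the lip at (355,125)–(303,333). Crop 2 shows the shoe heel ends at about (250,87) and (294,198), with the toe at the left near (80,200).

```bash
cat >> h.py <<'E'
def c1(x,y,z): return px2w('top',None,(x+.5)/4-.5+150,(y+.5)/4-.5+145,z)
E
python3 - <<'E'
from h import *
np.set_printoptions(precision=1,suppress=True)
D=np.load('pics/top0.npy')
T=[c1(*p,60)[:2] for p in((576,156),(793,235),(722,442),(497,360))]
print('tote',np.array(T),[np.linalg.norm(T[i]-T[(i+1)%4]) for i in range(4)],'c',np.mean(T,0))
d=(T[0]+T[3]-T[1]-T[2])/2;print('yaw',np.arctan2(d[1],d[0]))
e=(T[0]-T[3]+T[1]-T[2])/2;print('y-dir yaw',np.arctan2(e[1],e[0])-np.pi/2)
F=[c1(505,178,0)[:2],c1(462,380,0)[:2]];L=[c1(355,125,40)[:2],c1(303,333,40)[:2]]
B=[c1(122,60,105)[:2],c1(68,267,105)[:2]]
for n,q in(('foot',F),('lip',L),('bar',B)):
  q=np.array(q);v=q[0]-q[1];print(n,q.mean(0),np.linalg.norm(v),'yaw',np.arctan2(v[1],v[0])+np.pi/2, )
v=np.mean(L,0)-np.mean(F,0);print('axis',np.arctan2(v[1],v[0]),np.linalg.norm(v),'exp',130*np.cos(np.radians(18)))
v=np.mean(B,0)-np.mean(L,0);print('axisB',np.arctan2(v[1],v[0]),np.linalg.norm(v))
for u,v in((311,222),(250,210),(200,190),(255,205)): print('depth',u,v,px2w('top',D,u,v))
# plane fit of the ramp from depth
P=np.array([px2w('top',D,u,v) for u in range(240,266,2) for v in range(190,225,2)])
A=np.c_[P[:,:2],np.ones(len(P))];g,r,_,_=np.linalg.lstsq(A,P[:,2],rcond=None);print('ramp slope',np.degrees(np.arctan(np.hypot(*g[:2]))),'dir',np.arctan2(g[1],g[0]),'rms',np.sqrt(r/len(P)))
P=np.array([px2w('top',D,u,v) for u in range(190,228,2) for v in range(180,220,2)])
A=np.c_[P[:,:2],np.ones(len(P))];g,r,_,_=np.linalg.lstsq(A,P[:,2],rcond=None);print('deck slope',np.degrees(np.arctan(np.hypot(*g[:2]))),'dir',np.arctan2(g[1],g[0]),'rms',np.sqrt(r/len(P)))
# shoe
p=grab_frame('top')[0]
s=lambda x,y,z:px2w('top',None,(x+.5)/6-.5+390,(y+.5)/6-.5+195,z)[:2]
h1,h2=s(250,87,8),s(294,198,8);m=(h1+h2)/2;w=h2-h1;a=np.array([-w[1],w[0]])/np.linalg.norm(w)
print('heels',h1,h2,np.linalg.norm(w),'axis',a)
hsv=cv2.cvtColor(p[190:255,385:455],cv2.COLOR_RGB2HSV);mask=(hsv[...,1]<70)&(hsv[...,2]>90)
vs,us=np.nonzero(mask);Q=np.array([px2w('top',None,u+385,v+190,8)[:2] for u,v in zip(us,vs)])
print(len(Q),Q.min(0),Q.max(0))
def ext(t):
  x=np.array([np.cos(t),np.sin(t)]);y=np.array([-x[1],x[0]]);return x,y,Q@x,Q@y
# symmetry fit: minimise asymmetry
best=[]
t0=np.arctan2(a[1],a[0])
from scipy.spatial import cKDTree
for sg in(1,):
 for t in t0+np.arange(-.4,.41,.02):
  x,y,X,Y=ext(t)
  for c in np.arange(np.median(Y)-15,np.median(Y)+15,.5):
   k=cKDTree(np.c_[X,Y-c]);dd,_=k.query(np.c_[X,c-Y]);best.append((np.mean(dd),t,c))
b=min(best);x,y,X,Y=ext(b[1]);print('sym',b,'Xrange',X.min(),X.max(),'Y',Y.min()-b[2],Y.max()-b[2])
if a@(m*0+np.array([0,1]))<0: print('flip?')
for end in(X.max(),X.min()): print('end pt',x*end+y*b[2])
print('t0',t0)
E
```

```text
tote [[ 653.3  -21.1]
 [ 591.  -187.1]
 [ 431.4 -129.1]
 [ 492.7   39.1]] [np.float64(177.31944311892997), np.float64(169.77023571970068), np.float64(179.11390297629012), np.float64(171.51356659299742)] c [542.1 -74.5]
yaw 1.2165489627074888
y-dir yaw -1.9242934126246551
foot [570.   50.5] 168.33923512388554 yaw 1.373637459321047
lip [600.3 170.4] 171.0997716825476 yaw 1.358977097456772
bar [633.3 339.8] 164.15653586855933 yaw 1.3789306969353208
axis 1.3231090110303887 123.70760255591712 exp 123.63734711836996
axisB 1.3783502705333603 172.62023874997362
depth 311 222 [542.7 -77.2   9.7]
depth 250 210 [578.1 115.   20.3]
depth 200 190 [630.8 267.5  62.4]
depth 255 205 [595.   99.6  17.7]
ramp slope 17.88771329939798 dir 1.3562202162877217 rms [1.2]
deck slope 17.709051175289346 dir 1.3666803612683347 rms [1.2]
heels [ 586.7 -458.8] [ 527.  -477.4] 62.46013912386402 axis [ 0.3 -1. ]
556 [ 487.3 -481.2] [ 596.7 -363.4]
sym (np.float64(1.24248186516711), np.float64(-1.2685362047061517), np.float64(392.7370463098003)) Xrange 505.66429418493806 614.0252695118107 Y -53.866145401188476 53.37180509389054
flip?
end pt [ 557.7 -469.3]
end pt [ 525.5 -365.8]
t0 -1.268536204706152
```

```bash
cat >> h.py <<'E'
from scipy.spatial.transform import Rotation as Ro
def ori(yaw,tilt=0):  # tool down, x along yaw; tilt>0 leans tool z so that tool x points up by tilt
    return Ro.from_euler('z',yaw)*Ro.from_euler('y',-tilt)*Ro.from_euler('x',np.pi)
def rel(pos,yaw,tilt=0,base=None):
    s=sensors.sense(); p=s['eef_pos'];R=Ro.from_euler('xyz',s['tcp_rot'])
    if base is not None: p,R=base
    t=(R.inv()*ori(yaw,tilt)).as_rotvec(); d=R.inv().apply(np.array(pos)-p)/1000
    print('turn',t.round(4),'shift',d.round(4))
E
python3 - <<'E'
from h import *
rel((528,-375,120),.302); print(ori(.302).as_euler('xyz'))
b=(np.array([528,-375,120.]),ori(.302)); rel((528,-375,2),.302,base=b)
E
```

```text
turn [-4.0000e-04  1.4000e-03  2.5878e+00] shift [-0.6047 -0.8562  0.1117]
[3.14159265 0.         0.302     ]
turn [0. 0. 0.] shift [ 0.    -0.     0.118]
```

Careful with the scale: turns go in shares of 4 rad. That gives: 2.588 rad / 4 = 0.647.

Request:
{"fn": "move_arm", "kwargs": {"motion": [[0,0,0.647,-0.605,-0.856,0.11,0.06],[0,0,0.647,-0.605,-0.856,0.11,0.06],[0,0,0.647,-0.605,-0.856,0.11,0.06],[0,0,0.647,-0.605,-0.856,0.11,0.06],[0,0,0.647,-0.605,-0.856,0.11,0.06],[0,0,0.647,-0.605,-0.856,0.11,0.06],[0,0,0.647,-0.605,-0.856,0.11,0.06],[0,0,0.647,-0.605,-0.856,0.11,0.06]]}}

```text
clock: 1.15
eef_pos: [332.9, 138.8, 179.2]
tcp_rot: [3.141, -0.001, 1.384]
contact_force: [0.9, 1.3, 0.6]
opening: 0.701
grasp_force: 0.0
```

Run:
```python
from h import *
rel((528,-375,120),.302); print(sensors.sense()['qpos'],sensors.sense()['clock'])
```

```text
turn [ 5.0000e-04 -1.1000e-03  1.0822e+00] shift [-0.4687  0.287   0.0592]
[ 3.90783197e-01 -5.31356605e-03  2.21087729e+00 -3.00836306e-05
  9.34887180e-01  5.77435922e-01] 1.15
```

Converted, 1.082 rad / 4 = 0.2705.

Request:
{"fn": "move_arm", "kwargs": {"motion": [[0,0,0.2705,-0.469,0.287,0.059,0.045],[0,0,0.2705,-0.469,0.287,0.059,0.045],[0,0,0.2705,-0.469,0.287,0.059,0.045],[0,0,0.2705,-0.469,0.287,0.059,0.045],[0,0,0.2705,-0.469,0.287,0.059,0.045],[0,0,0.2705,-0.469,0.287,0.059,0.045],[0,0,0.2705,-0.469,0.287,0.059,0.045],[0,0,0.2705,-0.469,0.287,0.059,0.045]]}}

```text
clock: 2.15
eef_pos: [511.8, -325.4, 125.3]
tcp_rot: [-3.141, 0.0, 0.307]
contact_force: [1.1, -0.3, 1.0]
opening: 0.526
grasp_force: 0.0
```

Run:
```python
from h import *
rel((528,-375,2),.302); print(sensors.sense()['qpos'],sensors.sense()['clock'])
```

```text
turn [-0.0002  0.      0.0053] shift [0.0005 0.0522 0.1233]
[-5.68973801e-01  4.41368652e-01  1.76266713e+00  1.67796463e-04
  9.37730410e-01  6.94433064e-01] 2.15
```

Converted, 0.005 rad / 4 = 0.0013.

Request:
{"fn": "move_arm", "kwargs": {"motion": [[0,0,0.0013,0.0005,0.052,0.03,0.045],[0,0,0.0013,0.0005,0.052,0.03,0.045],[0,0,0.0013,0.0005,0.052,0.08,0.045],[0,0,0.0013,0.0005,0.052,0.1,0.045],[0,0,0.0013,0.0005,0.052,0.112,0.045],[0,0,0.0013,0.0005,0.052,0.12,0.045],[0,0,0.0013,0.0005,0.052,0.12,0.045],[0,0,0.0013,0.0005,0.052,0.12,0.045]]}}

```text
clock: 3.15
eef_pos: [528.3, -373.1, 6.8]
tcp_rot: [3.14, -0.001, 0.303]
contact_force: [0.1, 0.3, 0.5]
opening: 0.525
grasp_force: 0.0
```

Run:
```python
from h import *
rel((528,-375,2),.302)
p,d=grab('side','g1')
u,v=w2px('side',(528,-375,4)).astype(int);print(u,v)
cv2.imwrite('pics/g1c.png',cv2.resize(cv2.imread('pics/g1.png')[v-60:v+50,u-70:u+70],None,fx=5,fy=5,interpolation=cv2.INTER_CUBIC))
```

```text
turn [ 0.0012 -0.0009  0.0009] shift [-0.0008  0.0018  0.0048]
334 322
```

View pics/g1c.png

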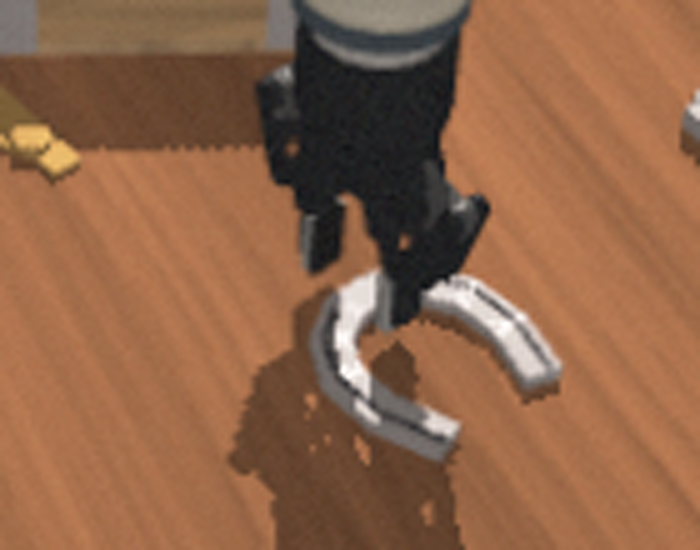

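The fingers straddle the toe web, outer finger at (320,260) and inner at (400,310). Next I lower and close.

Request:
{"fn": "move_arm", "kwargs": {"motion": [[0,0,0,0,0.001,0.0045,0.045],[0,0,0,0,0.001,0.0045,0.012],[0,0,0,0,0.001,0.0045,0.012],[0,0,0,0,0.001,0.0045,0.012],[0,0,0,0,0.001,0.0045,0.012],[0,0,0,0,0.001,0.0045,0.012],[0,0,0,0,0.001,0.0045,0.012]], "grip_force": 90}}

```text
clock: 4.08
eef_pos: [528.0, -373.6, 1.7]
tcp_rot: [-3.142, -0.0, 0.303]
contact_force: [-1.0, 1.0, 5.0]
opening: 0.201
grasp_force: 83.1
```

Run:
```python
from h import *
rel((528,-375,110),.302); print(sensors.sense()['contact_force'])
```

```text
turn [-0.     -0.0001  0.0007] shift [-0.0004  0.0013 -0.1083]
[-1.018814    0.95572941  5.00242893]
```

Request:
{"fn": "move_arm", "kwargs": {"motion": [[0,0,0,0,0,-0.03,0.012],[0,0,0,0,0,-0.07,0.012],[0,0,0,0,0,-0.11,0.012],[0,0,0,0,0,-0.12,0.012],[0,0,0,0,0,-0.12,0.012]]}}

```text
clock: 4.7
eef_pos: [527.7, -373.5, 120.8]
tcp_rot: [-3.142, 0.0, 0.303]
contact_force: [0.6, 0.2, -3.8]
opening: 0.198
grasp_force: 96.7
```

Run:
```python
from h import *
s=sensors.sense();print(s['eef_pos'],s['contact_force'],s['wrist_torque'],s['opening'])
p,d=grab('side','g2')
u,v=w2px('side',(528,-375,124)).astype(int);print(u,v)
cv2.imwrite('pics/g2c.png',cv2.resize(cv2.imread('pics/g2.png')[v-60:v+60,u-75:u+75],None,fx=4,fy=4,interpolation=cv2.INTER_CUBIC))
# goal: shoe origin at tote (12,-10), toe along tote +y, toe grip 44.5 from origin
yt=1.2165;x=np.array([np.cos(yt),np.sin(yt)]);y=np.array([-x[1],x[0]])
g=np.array([542.1,-74.5])+12*x+(-10+44.5)*y;print('goal',g)
rel((*g,122),yt)
```

```text
[ 527.72754656 -373.54636644  120.79428652] [ 0.62310113  0.20802145 -3.78514839] [0.09053425 0.07888965 0.02458192] 0.19811894082937379
337 285
goal [513.90593158 -51.27620819]
turn [-1.900e-03  4.000e-04 -9.137e-01] shift [ 0.0833 -0.3112 -0.0018]
```

View pics/g2c.png

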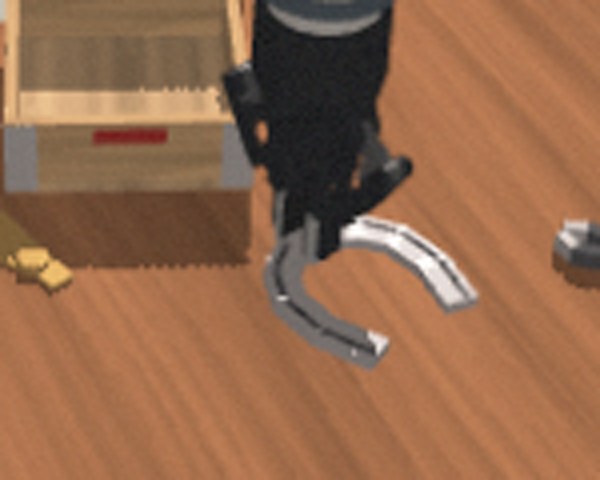

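Shoe is held level, toe in the fingers. Moving it over the tote.

Converted, -0.914 rad / 4 = -0.2285.

Request:
{"fn": "move_arm", "kwargs": {"motion": [[0,0,-0.2285,0.083,-0.311,-0.002,0.012],[0,0,-0.2285,0.083,-0.311,-0.002,0.012],[0,0,-0.2285,0.083,-0.311,-0.002,0.012],[0,0,-0.2285,0.083,-0.311,-0.002,0.012],[0,0,-0.2285,0.083,-0.311,-0.002,0.012],[0,0,-0.2285,0.083,-0.311,-0.002,0.012],[0,0,-0.2285,0.083,-0.311,-0.002,0.012],[0,0,-0.2285,0.083,-0.311,-0.002,0.012]]}}

```text
clock: 5.75
eef_pos: [514.3, -53.2, 122.6]
tcp_rot: [-3.141, 0.001, 1.215]
contact_force: [0.4, -0.5, -3.1]
opening: 0.198
grasp_force: 96.3
```

Run:
```python
from h import *
rel((513.9,-51.3,12),1.2165);
```

```text
turn [-0.0008  0.0005 -0.0013] shift [ 0.0017 -0.0009  0.1106]
```

Request:
{"fn": "move_arm", "kwargs": {"motion": [[0,0,0,0.0015,-0.001,0.03,0.012],[0,0,0,0.0015,-0.001,0.065,0.012],[0,0,0,0.0015,-0.001,0.09,0.012],[0,0,0,0.0015,-0.001,0.103,0.012],[0,0,0,0.0015,-0.001,0.109,0.012],[0,0,0,0.0015,-0.001,0.111,0.012],[0,0,0,0.0015,-0.001,0.111,0.012]]}}

```text
clock: 6.62
eef_pos: [514.5, -50.5, 12.8]
tcp_rot: [3.141, -0.0, 1.217]
contact_force: [0.3, -0.9, -4.1]
opening: 0.193
grasp_force: 96.3
```

Request:
{"fn": "move_arm", "kwargs": {"motion": [[0,0,0,0,0,0.0015,0.012],[0,0,0,0,0,0.0015,0.03],[0,0,0,0,0,0.0015,0.03],[0,0,0,0,0,0.0015,0.03],[0,0,0,0,0,-0.01,0.03],[0,0,0,0,0,-0.04,0.03],[0,0,0,0,0,-0.08,0.03],[0,0,0,0,0,-0.12,0.03]]}}

```text
clock: 7.62
eef_pos: [512.7, -50.1, 133.5]
tcp_rot: [-3.139, 0.001, 1.217]
contact_force: [0.6, 0.2, -0.7]
opening: 0.351
grasp_force: 0.0
```

Run:
```python
from h import *
s=sensors.sense();print(s['eef_pos'],s['contact_force'],s['qpos'])
yt=1.2165;x=np.array([np.cos(yt),np.sin(yt)])
g=np.array([542.1,-74.5])-85.5*x;print(g)
rel((*g,130),yt+np.pi/2);rel((*g,130),yt-np.pi/2)
p,d=grab('side','g3')
cv2.imwrite('pics/g3c.png',cv2.resize(cv2.imread('pics/g3.png')[110:310,190:390],None,fx=3,fy=3,interpolation=cv2.INTER_CUBIC))
```

```text
[512.66688196 -50.12227883 133.517392  ] [ 0.59151815  0.21583542 -0.73004825] [-1.00409291e-01  3.06678705e-01  1.95300950e+00  7.63626607e-05
  8.84194837e-01  2.53469079e-01]
[ 512.43744374 -154.68966739]
turn [-2.2000e-03 -1.3000e-03 -1.5704e+00] shift [-0.0982  0.036   0.0035]
turn [-1.3000e-03  2.2000e-03  1.5712e+00] shift [-0.0982  0.036   0.0035]
```

View pics/g3c.png

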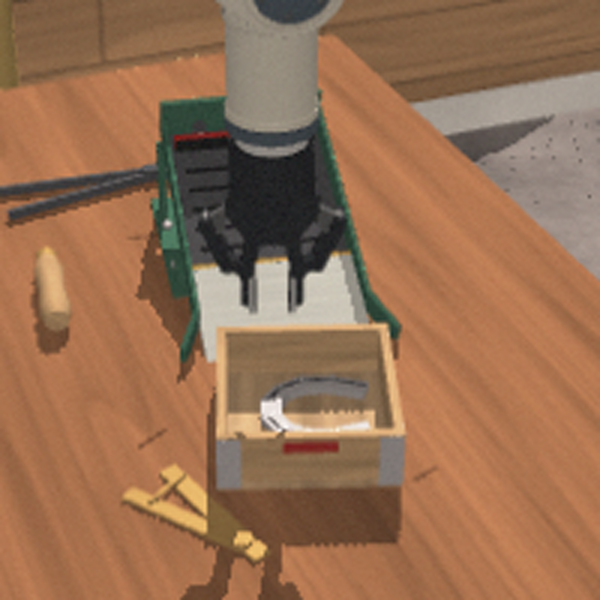

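Shoe lies flat in the tote. Next I grip the near wall to square the tote up on the bench.

Converted, -1.57 rad / 4 = -0.3925.

Request:
{"fn": "move_arm", "kwargs": {"motion": [[0,0,-0.3925,-0.098,0.036,0,0.035],[0,0,-0.3925,-0.098,0.036,0,0.035],[0,0,-0.3925,-0.098,0.036,0,0.035],[0,0,-0.3925,-0.098,0.036,0,0.035],[0,0,-0.3925,-0.098,0.036,0,0.035],[0,0,-0.3925,-0.098,0.036,0,0.035],[0,0,-0.3925,-0.098,0.036,0,0.035],[0,0,-0.3925,-0.098,0.036,0,0.035]]}}

```text
clock: 8.68
eef_pos: [512.8, -154.3, 132.3]
tcp_rot: [-3.141, -0.002, 2.703]
contact_force: [0.2, 0.0, 0.3]
opening: 0.411
grasp_force: 0.0
```

Run:
```python
from h import *
rel((512.4,-154.7,34),1.2165+np.pi/2)
```

```text
turn [-0.0002 -0.0018 -0.0838] shift [ 0.     -0.0005  0.0983]
```

Converted, -0.08 rad / 4 = -0.02.

Request:
{"fn": "move_arm", "kwargs": {"motion": [[0,0,-0.02,0,0,0.03,0.035],[0,0,-0.02,0,0,0.065,0.035],[0,0,-0.02,0,0,0.085,0.035],[0,0,-0.02,0,0,0.095,0.035],[0,0,-0.02,0,0,0.098,0.035],[0,0,-0.02,0,0,0.098,0.002],[0,0,-0.02,0,0,0.098,0.002],[0,0,-0.02,0,0,0.098,0.002]], "grip_force": 40}}

```text
clock: 9.68
eef_pos: [514.2, -154.8, 35.1]
tcp_rot: [3.142, 0.001, 2.777]
contact_force: [-0.7, 1.6, 7.1]
opening: 0.1
grasp_force: 40.1
```

Request:
{"fn": "move_arm", "kwargs": {"motion": [[0,0,0,0,0,0,0.002],[0,0,0,0,0,0,0.002]]}}

```text
clock: 9.93
eef_pos: [514.2, -154.8, 35.1]
tcp_rot: [3.141, 0.001, 2.777]
contact_force: [-1.9, 2.0, 5.8]
opening: 0.099
grasp_force: 40.1
```

```bash
cat >> h.py <<'E'
def toteq(f):  # depth-based tote fit: rim points z 52..66 in the top view
    p,D=grab('top',f)
    vs,us=np.mgrid[185:270,240:360]
    P=np.array([px2w('top',D,u,v) for u,v in zip(us.ravel(),vs.ravel())])
    P=P[(P[:,2]>52)&(P[:,2]<64)]
    return P
E
python3 - <<'E'
from h import *
u=np.array([np.cos(1.37),np.sin(1.37)])
# gripped: wall centre at TCP, tote yaw = tool yaw - pi/2
s=sensors.sense();print(s['eef_pos'],s['tcp_rot'],s['contact_force'],s['opening'],s['clock'])
# target: tote centre on the axis, front 15 mm short of foot
lip=np.array([598,171.]); c=lip-(123.6+90+12)*u; w=c-85.5*u
print('tote target',c,'wall',w); rel((*w,s['eef_pos'][2]),1.37+np.pi/2)
E
```

```text
[ 514.2298091  -154.76093058   35.05975003] [3.14149487e+00 9.67261107e-04 2.77736976e+00] [-1.87725803  2.03363054  5.76364908] 0.09932741045735384 9.925
tote target [553.00414294 -50.06725865] wall [ 535.9511918 -133.8493979]
turn [ 0.      0.001  -0.1634] shift [-0.0128  0.0273  0.    ]
```

Converted, -0.163 rad / 4 = -0.0408.

Request:
{"fn": "move_arm", "kwargs": {"motion": [[0,0,-0.01,-0.0035,0.006,0,0.002],[0,0,-0.02,-0.007,0.013,0,0.002],[0,0,-0.03,-0.011,0.02,0,0.002],[0,0,-0.0408,-0.0145,0.027,0,0.002],[0,0,-0.0408,-0.0145,0.027,0,0.002],[0,0,-0.0408,-0.0145,0.027,0,0.002]]}}

```text
clock: 10.68
eef_pos: [538.2, -134.7, 35.0]
tcp_rot: [3.141, 0.003, 2.939]
contact_force: [2.0, 2.2, 6.5]
opening: 0.097
grasp_force: 40.2
```

Run:
```python
from h import *
s=sensors.sense();print(s['eef_pos'],s['tcp_rot'],s['contact_force'])
grab('top','t2');a=cv2.imread('pics/t2.png')
cv2.imwrite('pics/t2c.png',cv2.resize(a[145:265,150:350],None,fx=4,fy=4,interpolation=cv2.INTER_CUBIC))
```

```text
[ 538.24203601 -134.74296709   35.04422641] [3.14138131e+00 2.57392642e-03 2.93945246e+00] [2.03065829 2.20885916 6.48111603]
```

View pics/t2c.png

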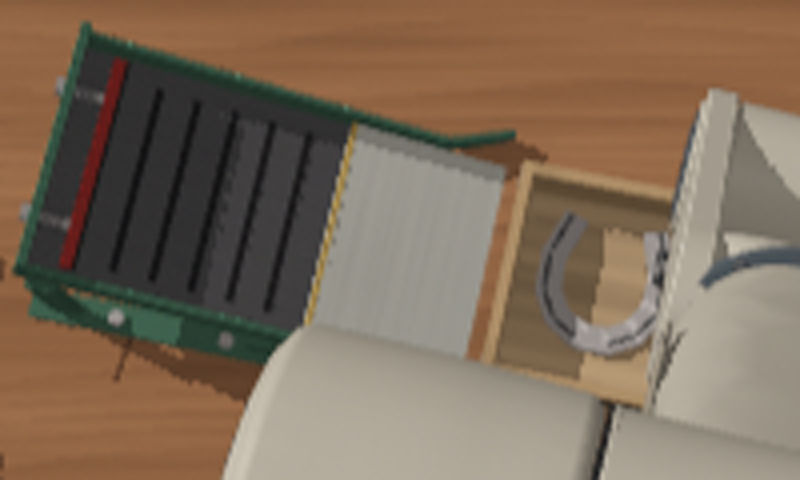

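Front rim corners are at about (525,161) and (484,363). I'll compare the lateral position with the cheek lines, upper (92,32)–(440,140) and lower (20,270)–(397,360).

Run:
```python
from h import *
np.set_printoptions(precision=1,suppress=True)
u=np.array([np.cos(1.37),np.sin(1.37)]);v=np.array([-u[1],u[0]]);lip=np.array([598,171.])
def f(n,*a):
  q=c1(*a)[:2]-lip;print(n,q@u,q@v)
f('front R',525,161,60);f('front L',484,363,60)
f('upper far',90,30,128);f('upper near',440,140,36.7);f('lower far',20,268,128);f('lower near',397,360,36.7)
a,b=c1(525,161,60)[:2],c1(484,363,60)[:2];w=b-a;print('front yaw',np.arctan2(w[1],w[0])-np.pi/2)
```

```text
front R -139.33825108229632 -80.49003953384225
front L -141.08479238321857 81.13406378621865
upper far 195.77579635207312 -94.03362794353633
upper near -68.98569986501657 -90.51460132892215
lower far 198.82659872375228 93.02536319600357
lower near -74.09471193091477 88.44739755427925
front yaw 1.3808057726934284
```

Tote is aligned to within a couple of mm. Next: release, lift, and turn to the push pose behind the near wall.

Converted, 0.74 rad / 4 = 0.185.

Request:
{"fn": "move_arm", "kwargs": {"motion": [[0,0,0,0,0,0,0.035],[0,0,0,0,0,0,0.035],[0,0,0,0,0,-0.03,0.035],[0,0,0,0,0,-0.08,0.035],[0,0,0.0468,0,-0.01,-0.1,0.085],[0,0,0.0925,0,-0.04,-0.1,0.085],[0,0,0.1375,0,-0.05,-0.1,0.085],[0,0,0.185,0,-0.05,-0.1,0.085]]}}

```text
clock: 11.72
eef_pos: [526.4, -184.5, 134.1]
tcp_rot: [-3.141, -0.0, 2.195]
contact_force: [-0.8, 0.2, 0.3]
opening: 0.993
grasp_force: 0.0
```

Run:
```python
from h import *
u=np.array([np.cos(1.37),np.sin(1.37)])
n=np.array([535.3,-138.8])-(11+15)*u;print(n)
rel((*n,100),1.37);
```

```text
[ 530.11430725 -164.2776096 ]
turn [-4.00e-04 -1.00e-04  8.25e-01] shift [0.0142 0.0148 0.0341]
```

Converted, 0.825 rad / 4 = 0.2063.

Request:
{"fn": "move_arm", "kwargs": {"motion": [[0,0,0.2063,0.0142,0.0148,0.02,0.085],[0,0,0.2063,0.0142,0.0148,0.02,0.085],[0,0,0.2063,0.0142,0.0148,0.03,0.085],[0,0,0.2063,0.0142,0.0148,0.03,0.085],[0,0,0.2063,0.0142,0.0148,0.06,0.085],[0,0,0.2063,0.0142,0.0148,0.1,0.085],[0,0,0.2063,0.0142,0.0148,0.122,0.085],[0,0,0.2063,0.0142,0.0148,0.126,0.085]]}}

```text
clock: 12.72
eef_pos: [529.1, -163.1, 6.7]
tcp_rot: [-3.138, -0.0, 1.377]
contact_force: [-0.3, 0.8, 0.0]
opening: 0.998
grasp_force: 0.0
```

```bash
cat >> h.py <<'E'
U=np.array([np.cos(1.37),np.sin(1.37),0]);Z=np.array([0,0,1.]);LIP=np.array([598,171,0.]);SL=np.radians(18)
FOOT=LIP-123.6*U
def pose(e,zc=9,back=11):
    """near edge e mm along bench/ramp from foot; TCP position and tilt"""
    if e<0:
        a=-e
        if a>=180: ph=0
        else:
            s=-a*np.cos(SL)+np.sqrt(180**2-(a*np.sin(SL))**2)
            ph=np.arcsin(s*np.sin(SL)/180) if s<=130 else np.arctan(40.2/(a+123.6))
        E=FOOT+e*U
    else: ph=SL;E=FOOT+e*(np.cos(SL)*U+np.sin(SL)*Z)
    X=np.cos(ph)*U+np.sin(ph)*Z;Y=-np.sin(ph)*U+np.cos(ph)*Z
    return E-back*X+zc*Y,ph
def plan(es,zc=9,back=11):
    s=sensors.sense();p=s['eef_pos'];R=Ro.from_euler('xyz',s['tcp_rot'])
    print(p.round(1),s['tcp_rot'].round(3),'F',s['contact_force'].round(1),s['clock'],'along',(p-FOOT)@U,'lat',(p-FOOT)@np.cross(Z,U))
    for e in es:
        q,ph=pose(e,zc,back);t=(R.inv()*ori(1.37,ph)).as_rotvec();d=R.inv().apply(q-p)/1000
        print(e,[*t.round(3).tolist(),*d.round(4).tolist(),.085])
E
python3 - <<'E'
from h import *
plan([-205,-198,-190,-180,-170,-160,-150,-140])
E
```

```text
[ 529.1 -163.1    6.7] [-3.138 -0.     1.377] F [-0.3  0.8  0. ] 12.725 along -217.5062664510492 lat 0.9218692971512711
-205 [-0.003, -0.0, 0.007, 0.0015, 0.0009, -0.0023, 0.085]
-198 [-0.003, -0.0, 0.007, 0.0085, 0.001, -0.0023, 0.085]
-190 [-0.003, -0.0, 0.007, 0.0165, 0.001, -0.0023, 0.085]
-180 [-0.003, -0.0, 0.007, 0.0265, 0.0011, -0.0023, 0.085]
-170 [-0.003, 0.018, 0.007, 0.0363, 0.0012, -0.0021, 0.085]
-160 [-0.004, 0.036, 0.007, 0.0462, 0.0013, -0.0019, 0.085]
-150 [-0.004, 0.053, 0.007, 0.056, 0.0013, -0.0017, 0.085]
-140 [-0.004, 0.071, 0.007, 0.0659, 0.0014, -0.0015, 0.085]
```

Converted, 0.071 rad / 4 = 0.0178.

Request:
{"fn": "move_arm", "kwargs": {"motion": [[-0.0008,0,0.0018,0.0015,0.001,-0.0023,0.085],[-0.0008,0,0.0018,0.0085,0.001,-0.0023,0.085],[-0.0008,0,0.0018,0.0165,0.001,-0.0023,0.085],[-0.0008,0,0.0018,0.0265,0.001,-0.0023,0.085],[-0.0008,0.0045,0.0018,0.0363,0.001,-0.0021,0.085],[-0.001,0.009,0.0018,0.0462,0.001,-0.0019,0.085],[-0.001,0.0133,0.0018,0.056,0.001,-0.0017,0.085],[-0.001,0.0178,0.0018,0.066,0.001,-0.0015,0.085]]}}

```text
clock: 13.72
eef_pos: [544.3, -98.4, 9.7]
tcp_rot: [3.138, -0.072, 1.371]
contact_force: [-0.4, -4.5, 2.1]
opening: 0.994
grasp_force: 2.1
```

Run:
```python
from h import *
plan([-130,-120,-110,-100,-90,-80,-70,-60])
```

```text
[544.3 -98.4   9.7] [ 3.138 -0.072  1.371] F [-0.4 -4.5  2.1] 13.725 along -151.06085620593 lat -1.0686846367373286
-130 [0.004, 0.017, 0.001, 0.0092, -0.0011, 0.0024, 0.085]
-120 [0.004, 0.034, 0.001, 0.019, -0.0011, 0.0033, 0.085]
-110 [0.004, 0.052, 0.001, 0.0288, -0.0011, 0.0042, 0.085]
-100 [0.004, 0.069, 0.001, 0.0386, -0.0011, 0.0051, 0.085]
-90 [0.004, 0.087, 0.001, 0.0485, -0.0011, 0.0061, 0.085]
-80 [0.004, 0.104, 0.001, 0.0583, -0.0011, 0.007, 0.085]
-70 [0.004, 0.122, 0.001, 0.0681, -0.0011, 0.0079, 0.085]
-60 [0.004, 0.139, 0.001, 0.078, -0.0011, 0.0088, 0.085]
```

Converted, 0.139 rad / 4 = 0.0348.

Request:
{"fn": "move_arm", "kwargs": {"motion": [[0.0005,0.0043,0.0003,0.009,0,0.001,0.085],[0.001,0.0085,0.0003,0.019,0,0.002,0.085],[0.001,0.013,0.0003,0.029,0,0.003,0.085],[0.001,0.0173,0.0003,0.0385,0,0.004,0.085],[0.001,0.0218,0.0003,0.0485,0,0.005,0.085],[0.001,0.026,0.0003,0.058,0,0.006,0.085],[0.001,0.0305,0.0003,0.068,0,0.007,0.085],[0.001,0.0348,0.0003,0.078,0,0.008,0.085]]}}

```text
clock: 14.72
eef_pos: [559.9, -21.4, 7.3]
tcp_rot: [-3.141, -0.211, 1.37]
contact_force: [0.9, -4.4, 0.7]
opening: 0.992
grasp_force: 2.0
```

Run:
```python
from h import *
plan([-50,-40,-30,-20,-10,-0.1,10,20])
p,d=grab('side','g4')
cv2.imwrite('pics/g4c.png',cv2.resize(cv2.imread('pics/g4.png')[110:310,190:390],None,fx=3,fy=3,interpolation=cv2.INTER_CUBIC))
```

```text
[559.9 -21.4   7.3] [-3.141 -0.211  1.37 ] F [ 0.9 -4.4  0.7] 14.725 along -72.57274423998233 lat -1.0298435301701314
-50 [-0.0, 0.016, -0.0, 0.0094, -0.001, 0.003, 0.085]
-40 [-0.0, 0.03, -0.0, 0.0191, -0.001, 0.0053, 0.085]
-30 [-0.0, 0.045, -0.0, 0.0287, -0.001, 0.0075, 0.085]
-20 [-0.0, 0.062, -0.0, 0.0383, -0.001, 0.0098, 0.085]
-10 [-0.0, 0.081, -0.0, 0.048, -0.001, 0.0122, 0.085]
-0.1 [-0.0, 0.103, -0.0, 0.0575, -0.001, 0.0145, 0.085]
10 [-0.0, 0.103, -0.0, 0.0675, -0.001, 0.0135, 0.085]
20 [-0.0, 0.103, -0.0, 0.0775, -0.001, 0.0125, 0.085]
```

View pics/g4c.png

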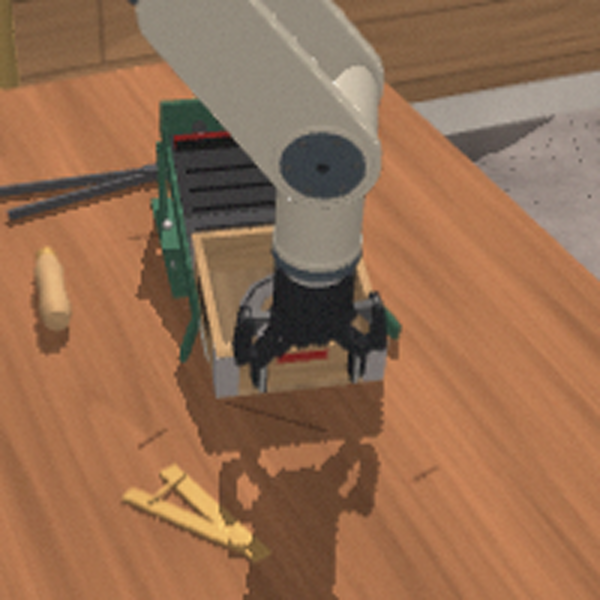

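The tote is climbing squarely between the cheeks, with both fingers on its near wall.

Converted, 0.103 rad / 4 = 0.0258.

Request:
{"fn": "move_arm", "kwargs": {"motion": [[0,0.004,0,0.0095,0,0.002,0.085],[0,0.0075,0,0.019,0,0.0045,0.085],[0,0.0113,0,0.0285,0,0.0065,0.085],[0,0.0155,0,0.038,0,0.009,0.085],[0,0.0203,0,0.048,0,0.011,0.085],[0,0.0258,0,0.0575,0,0.0135,0.085],[0,0.0258,0,0.0675,0,0.0125,0.085],[0,0.0258,0,0.0775,0,0.0115,0.085]]}}

```text
clock: 15.78
eef_pos: [575.4, 55.0, 12.3]
tcp_rot: [-3.141, -0.313, 1.37]
contact_force: [-0.4, -3.0, -2.7]
opening: 0.995
grasp_force: 2.0
```

Run:
```python
from h import *
plan([30,40,50,60,70,80,90,98],zc=11)
```

```text
[575.4  55.   12.3] [-3.141 -0.313  1.37 ] F [-0.4 -3.  -2.7] 15.775 along 5.471664739063869 lat -0.9782713957760104
30 [-0.001, 0.001, -0.0, 0.01, -0.001, -0.001, 0.085]
40 [-0.001, 0.001, -0.0, 0.02, -0.001, -0.001, 0.085]
50 [-0.001, 0.001, -0.0, 0.03, -0.001, -0.001, 0.085]
60 [-0.001, 0.001, -0.0, 0.04, -0.001, -0.001, 0.085]
70 [-0.001, 0.001, -0.0, 0.05, -0.001, -0.001, 0.085]
80 [-0.001, 0.001, -0.0, 0.06, -0.001, -0.001, 0.085]
90 [-0.001, 0.001, -0.0, 0.07, -0.001, -0.0011, 0.085]
98 [-0.001, 0.001, -0.0, 0.078, -0.001, -0.0011, 0.085]
```

Request:
{"fn": "move_arm", "kwargs": {"motion": [[0,0,0,0.01,0,0,0.085],[0,0,0,0.02,0,0,0.085],[0,0,0,0.03,0,0,0.085],[0,0,0,0.04,0,0,0.085],[0,0,0,0.05,0,0,0.085],[0,0,0,0.06,0,0,0.085],[0,0,0,0.07,0,0,0.085],[0,0,0,0.078,0,0,0.085]]}}

```text
clock: 16.77
eef_pos: [590.2, 127.9, 36.4]
tcp_rot: [-3.141, -0.313, 1.37]
contact_force: [-0.4, -2.6, -2.2]
opening: 0.998
grasp_force: 1.8
```

Run:
```python
from h import *
plan([118,128],zc=15)
def fit(P,m): pass
# front of bar & tote geometry by depth along the axis in top view
grab('side','g5');D=np.load('pics/g5.npy')
a=cv2.imread('pics/g5.png')
cv2.imwrite('pics/g5c.png',cv2.resize(a[130:260,220:340],None,fx=4.5,fy=4.5,interpolation=cv2.INTER_CUBIC))
```

```text
[590.2 127.9  36.4] [-3.141 -0.313  1.37 ] F [-0.4 -2.6 -2.2] 16.775 along 79.82862317731025 lat -0.9724165899995822
118 [-0.001, 0.001, 0.0, 0.0198, -0.001, -0.0051, 0.085]
128 [-0.001, 0.001, 0.0, 0.0298, -0.001, -0.0051, 0.085]
```

View pics/g5c.png

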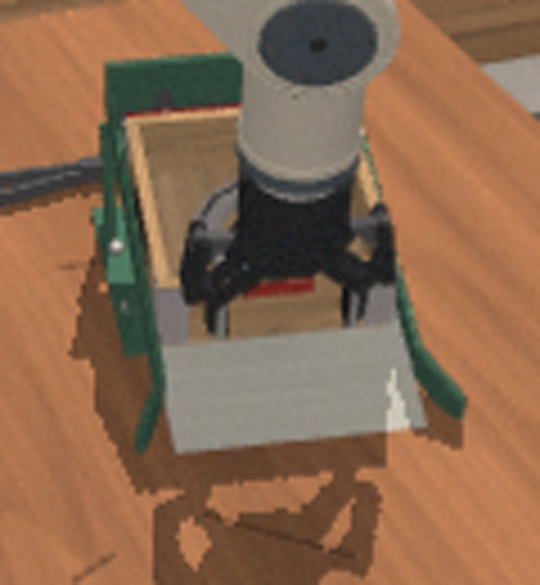

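Tote is straight on the ramp, front nearly at the bar. Now in small force-watched steps.

Request:
{"fn": "move_arm", "kwargs": {"motion": [[0,0,0,0.004,0,-0.002,0.085],[0,0,0,0.009,0,-0.004,0.085],[0,0,0,0.014,0,-0.005,0.085],[0,0,0,0.018,0,-0.005,0.085],[0,0,0,0.02,0,-0.005,0.085],[0,0,0,0.021,0,-0.005,0.085],[0,0,0,0.021,0,-0.005,0.085]]}}

```text
clock: 17.7
eef_pos: [593.9, 145.5, 47.5]
tcp_rot: [-3.141, -0.313, 1.37]
contact_force: [-0.4, -1.8, -1.5]
opening: 0.993
grasp_force: 1.1
```

```bash
cat >> h.py <<'E'
X=np.cos(SL)*U+np.sin(SL)*Z;N=-np.sin(SL)*U+np.cos(SL)*Z
def st():
    s=sensors.sense();f=s['contact_force'];p=s['eef_pos']-FOOT
    print('Fx %.2f Fz %.2f  e %.2f zc %.2f t %.2f'%(-f@X,f@N,p@X+11,p@N,s['clock']))
E
python3 -c "from h import *;st()"
```

```text
Fx 2.18 Fz -0.86  e 118.66 zc 14.97 t 17.70
```

Request:
{"fn": "move_arm", "kwargs": {"motion": [[0,0,0,0.0015,0,0,0.085],[0,0,0,0.003,0,0,0.085],[0,0,0,0.0045,0,0,0.085],[0,0,0,0.005,0,0,0.085],[0,0,0,0.005,0,0,0.085]]}}

```text
clock: 18.32
eef_pos: [594.8, 150.1, 49.1]
tcp_rot: [-3.141, -0.313, 1.37]
contact_force: [-0.2, -2.2, -1.5]
opening: 0.994
grasp_force: 1.4
```

Request:
{"fn": "move_arm", "kwargs": {"motion": [[0,0,0,0.001,0,0,0.085],[0,0,0,0.002,0,0,0.085],[0,0,0,0.002,0,0,0.085]]}}

```text
clock: 18.7
eef_pos: [595.3, 152.0, 49.7]
tcp_rot: [-3.141, -0.313, 1.37]
contact_force: [-1.3, -2.4, -2.2]
opening: 0.998
grasp_force: 1.5
```

```bash
python3 -c "from h import *;st()"
```

```text
Fx 3.16 Fz -1.24  e 125.66 zc 14.98 t 18.70
```

Request:
{"fn": "move_arm", "kwargs": {"motion": [[0,0,0,0.0008,0,0,0.085],[0,0,0,0.0015,0,0,0.085],[0,0,0,0.0015,0,0,0.085]]}}

```text
clock: 19.08
eef_pos: [595.5, 153.3, 50.1]
tcp_rot: [-3.141, -0.313, 1.37]
contact_force: [-0.8, -2.3, -1.5]
opening: 0.994
grasp_force: 1.5
```

Request:
{"fn": "move_arm", "kwargs": {"motion": [[0,0,0,0.0008,0,0,0.085],[0,0,0,0.0012,0,0,0.085],[0,0,0,0.0012,0,0,0.085]]}}

```text
clock: 19.45
eef_pos: [595.7, 154.4, 50.4]
tcp_rot: [-3.141, -0.313, 1.37]
contact_force: [-1.0, -2.7, -2.1]
opening: 0.996
grasp_force: 1.6
```

```bash
python3 -c "from h import *;st()"
```

```text
Fx 3.37 Fz -1.08  e 128.25 zc 14.95 t 19.45
```

Request:
{"fn": "move_arm", "kwargs": {"motion": [[0,0,0,0.0008,0,0,0.085],[0,0,0,0.0012,0,0,0.085],[0,0,0,0.0012,0,0,0.085]]}}

```text
clock: 19.82
eef_pos: [596.0, 155.6, 50.9]
tcp_rot: [-3.141, -0.313, 1.37]
contact_force: [-0.9, -2.7, -2.1]
opening: 0.989
grasp_force: 1.6
```

Request:
{"fn": "move_arm", "kwargs": {"motion": [[0,0,0,0.0008,0,0,0.085],[0,0,0,0.0012,0,0,0.085],[0,0,0,0.0012,0,0,0.085]]}}

```text
clock: 20.2
eef_pos: [596.2, 156.7, 51.2]
tcp_rot: [-3.141, -0.313, 1.37]
contact_force: [0.4, -2.7, -2.0]
opening: 0.996
grasp_force: 1.6
```

```bash
python3 -c "from h import *;st()"
```

```text
Fx 3.01 Fz -1.10  e 130.68 zc 14.97 t 20.20
```

Request:
{"fn": "move_arm", "kwargs": {"motion": [[0,0,0,0.0008,0,0,0.085],[0,0,0,0.0012,0,0,0.085],[0,0,0,0.0012,0,0,0.085]]}}

```text
clock: 20.58
eef_pos: [596.3, 157.7, 51.5]
tcp_rot: [-3.141, -0.313, 1.37]
contact_force: [-0.2, -3.6, -2.7]
opening: 1.0
grasp_force: 2.3
```

Request:
{"fn": "move_arm", "kwargs": {"motion": [[0,0,0,0.0008,0,0,0.085],[0,0,0,0.0012,0,0,0.085],[0,0,0,0.0012,0,0,0.085]]}}

```text
clock: 20.95
eef_pos: [596.3, 158.5, 51.7]
tcp_rot: [-3.141, -0.312, 1.37]
contact_force: [-1.8, -6.5, -2.9]
opening: 0.994
grasp_force: 3.5
```

```bash
python3 -c "from h import *;st()"
```

```text
Fx 7.26 Fz -0.69  e 132.52 zc 14.86 t 20.95
```

Request:
{"fn": "move_arm", "kwargs": {"motion": [[0,0,0,0.0006,0,0,0.085],[0,0,0,0.0012,0,0,0.085],[0,0,0,0.0012,0,0,0.085]]}}

```text
clock: 21.32
eef_pos: [596.4, 159.2, 51.9]
tcp_rot: [-3.141, -0.312, 1.37]
contact_force: [-2.2, -8.4, -2.6]
opening: 0.993
grasp_force: 4.8
```

```bash
python3 -c "from h import *;st()"
```

```text
Fx 9.06 Fz 0.21  e 133.28 zc 14.80 t 21.32
```

Request:
{"fn": "move_arm", "kwargs": {"motion": [[0,0,0,0.0006,0,0,0.085],[0,0,0,0.0012,0,0,0.085],[0,0,0,0.0012,0,0,0.085]]}}

```text
clock: 21.7
eef_pos: [596.5, 159.8, 52.1]
tcp_rot: [-3.141, -0.311, 1.37]
contact_force: [-2.0, -10.3, -3.9]
opening: 0.994
grasp_force: 6.2
```

```bash
python3 -c "from h import *;st()"
```

```text
Fx 11.17 Fz -0.49  e 133.95 zc 14.78 t 21.70
```

Request:
{"fn": "move_arm", "kwargs": {"motion": [[0,0,0,0.0006,0,0,0.085],[0,0,0,0.0012,0,0,0.085],[0,0,0,0.0018,0,0,0.085],[0,0,0,0.0018,0,0,0.085]]}}

```text
clock: 22.2
eef_pos: [596.7, 160.9, 52.3]
tcp_rot: [-3.141, -0.31, 1.37]
contact_force: [-2.8, -16.1, -3.8]
opening: 0.996
grasp_force: 8.3
```

```bash
python3 -c "from h import *;st()"
```

```text
Fx 16.73 Fz 1.45  e 135.03 zc 14.71 t 22.20
```

Request:
{"fn": "move_arm", "kwargs": {"motion": [[0,0,0,0.0003,0,0.001,0.085],[0,0,0,0.0003,0,0.0025,0.085],[0,0,0,0.0003,0,0.004,0.085],[0,0,0,0.0003,0,0.0055,0.085],[0,0,0,0.0003,0,0.007,0.085],[0,0,0,0.0003,0,0.0085,0.085],[0,0,0,0.0003,0,0.01,0.085]]}}

```text
clock: 23.08
eef_pos: [597.4, 163.4, 42.9]
tcp_rot: [-3.141, -0.31, 1.369]
contact_force: [-4.6, -24.7, 1.8]
opening: 0.997
grasp_force: 11.4
```

```bash
cat >> h.py <<'E'
def rim(f):
    out=[]
    for n in('top','side'):
        p,D=grab(n,f+n);LZ=LIP+(40-9*np.cos(SL))*Z;V=np.cross(Z,U)
        u0,v0=w2px(n,LZ+90*X+60*N).astype(int)
        for u in range(u0-60,u0+60):
            for v in range(v0-50,v0+50):
                if D[v,u]>0:
                    q=px2w(n,D,u,v)-LZ;out.append((n=='side',q@X,q@V,q@N))
    o=np.array(out)
    for sd in(0,1):
        w=o[o[:,0]==sd]
        for y0 in(-81,81):
            m=(abs(w[:,2]-y0)<3)&(w[:,3]>45)&(w[:,3]<85)&(w[:,1]>-5)&(w[:,1]<185)
            if m.sum()>20:
                r=w[m];g=np.polyfit(r[:,1],r[:,3],1);k=abs(r[:,3]-np.polyval(g,r[:,1]))<4;g=np.polyfit(r[k,1],r[k,3],1)
                print('side' if sd else 'top',y0,k.sum(),'rim z at x=0,90,180',np.polyval(g,[0,90,180]).round(1))
E
python3 -c "
from h import *
st();rim('r1')"
```

```text
Fx 23.31 Fz 9.50  e 134.62 zc 4.93 t 23.07Traceback (most recent call last):
  File "<string>", line 3, in <module>
    st();rim('r1')
         ~~~^^^^^^
  File "h.py", line 64, in rim
    q=px2w(n,D,u,v)-LZ;out.append((n=='side',q@X,q@V,q@N))
      ~~~~^^^^^^^^^
  File "h.py", line 6, in px2w
    c=camera_params(n);K=np.array(c['camera_matrix']);T=np.array(c['world_from_camera']);k=c['k1']
ValueError: time passes only in moves, steps and waits
```

```bash
sed -i 's/^def px2w/_C={n:camera_params(n) for n in("top","side")}\ncamera_params=_C.get\ndef px2w/' h.py
python3 -c "
from h import *
st();rim('r2')"
```

```text
Fx 21.78 Fz 4.42  e 134.63 zc 4.87 t 23.12
top -81 93 rim z at x=0,90,180 [58.1 57.7 57.3]
top 81 122 rim z at x=0,90,180 [57.9 58.2 58.4]
side 81 72 rim z at x=0,90,180 [55.5 56.6 57.8]
```

Rim is level at about 58 mm from end to end, so the near edge has dropped behind the lip. Now I ease off.

Request:
{"fn": "move_arm", "kwargs": {"motion": [[0,0,0,-0.001,0,0.0005,0.085],[0,0,0,-0.002,0,0.001,0.085],[0,0,0,-0.003,0,0.001,0.085],[0,0,0,-0.004,0,0.001,0.085],[0,0,0,-0.006,0,0,0.085],[0,0,0,-0.01,0,0,0.085]]}}

```text
clock: 23.98
eef_pos: [596.7, 157.1, 41.2]
tcp_rot: [3.141, -0.314, 1.37]
contact_force: [0.3, 0.6, -0.3]
opening: 0.997
grasp_force: 0.0
```

```bash
python3 -c "
from h import *
st();rim('r3')"
```

```text
Fx -0.56 Fz -0.46  e 128.05 zc 5.27 t 23.98
top -81 92 rim z at x=0,90,180 [58.6 58.3 57.9]
top 81 123 rim z at x=0,90,180 [58.4 58.2 58. ]
side 81 76 rim z at x=0,90,180 [56.6 56.9 57.1]
```

Request:
{"fn": "move_arm", "kwargs": {"motion": [[0,0,0,-0.02,0,-0.005,0.085],[0,0,0,-0.04,0,-0.02,0.085],[0,0,0,-0.05,0,-0.06,0.085],[0,0,0,-0.05,0,-0.11,0.085],[0,0,0,-0.05,0,-0.16,0.085],[0,0,0,-0.05,0,-0.18,0.085],[0,0,0,-0.05,0,-0.18,0.085]]}}

```text
clock: 24.95
eef_pos: [576.8, 55.5, 198.3]
tcp_rot: [3.138, -0.314, 1.37]
contact_force: [-0.0, 1.1, -1.0]
opening: 0.995
grasp_force: 0.0
```

```bash
python3 -c "
from h import *
st();rim('r4')
P=np.load('pics/r4top.npy');LZ=LIP+(40-9*np.cos(SL))*Z
# shoe inside tote: heights above the tote floor, and extent
V=np.cross(Z,U);o=[]
u0,v0=w2px('top',LZ+90*X+10*N).astype(int)
for u in range(u0-50,u0+50):
  for v in range(v0-45,v0+45):
    q=px2w('top',P,u,v)-LZ;o.append((q@X,q@V,q@N))
o=np.array(o);i=o[(abs(o[:,0]-90)<72)&(abs(o[:,1])<66)]
print(np.percentile(i[:,2],[1,10,50,90,99]).round(1))
"
```

```text
Fx -0.71 Fz -1.28  e 78.12 zc 186.66 t 24.95
top -81 102 rim z at x=0,90,180 [58.  57.7 57.3]
top 81 121 rim z at x=0,90,180 [58.3 57.7 57.1]
side -81 53 rim z at x=0,90,180 [56.4 57.7 59. ]
side 81 68 rim z at x=0,90,180 [56.5 57.4 58.3]
[ 5.3  6.6  8.6 16.  17.9]
```

The rim is flat at seated height, the shoe sits flat (about 16 mm on a 9 mm floor), and the arm is clear.

```bash
python3 -c "
from rig import order
print(order.sign_off())"
```

```text
the job is handed in; nothing more can be done
None
```

The shoe lies flat in the tote, and depth readings show the tote seated level on the deck behind the lip after I let go. I signed off at about 25 s. One doubt: the push peaked at about 23 N in the final stroke, and I had no direct reading of the bar's travel to confirm it stayed off its stops.

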